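# Set the tea board for a visitor

### The arm

A 6-joint arm with a two-finger parallel gripper is mounted at the origin on the work surface. World frame = base frame: x ahead of the robot, y to its left, z up, the work surface at z = 0. Lengths are in mm, angles in rad, forces in N, time in s.
With the tool pointing down it reaches from about 300 to 775 mm from the base axis. Payload 14.6 kg.
Tool frame: the origin (TCP) lies between the finger pads; the fingertips stand 8 mm ahead of it and the grasp point (between the pads) lies 11 mm behind it; x points along the fingers, y is the direction in which the jaws open and shut, and the axes are right-handed (so a half turn about x gives the same grasp; the last joint's range is limited). The gripper opens to 94 mm and grips with 3 to 60 N. Pads are 16 mm wide; open, the fingers measure 119 mm over their backs; the gripper's body (75 mm by 177 mm) begins 78 mm behind the grasp point.
Start: joints at [-1.393, 0.3, 1.521, -0, 1.321, -0.067], TCP at [133.293, -533.594, 213.446] pointing down, gripper open.
Joint ranges: [-3.03, 3.03], [-0.79, 2.21], [0.23, 2.52], [-1.04, 4.18], [0, 3.07], [-2.55, 2.55]. Speed limits (rad/s): [2.22, 2.22, 2.57, 3.14, 3.14, 3.14].

### API

Orientations are given as [roll, pitch, yaw] about the fixed x, y, z axes, in that order (R = Rz(yaw) Ry(pitch) Rx(roll)).
In Python, from cell import telemetry, camera, calibration, order gives the robot as it stands.
- The arm moves only by the shell command python3 -m handwheel 'ROWS' [FORCE]. ROWS is JSON, a list of rows, each a list of 7 numbers: the turn, a rotation vector about the tool's x, y, z as a fraction of full scale, then the shift along the tool's x, y, z as a fraction of full scale, then the opening, from 0 (shut) to 1 (fully open). A call has 1 to 12 rows; each row is the pose to reach, as a shift and turn from the pose measured when the call began, along the tool's axes at that moment, turning the shorter way round; what a row does not reach only later rows make up. Full scale, the value 1, is 300 mm for a shift and pi rad for a turn. A row lasts 1/8 s, in which the tool goes at most 62.5 mm and 10.7 degrees, less where a joint would pass 70% of its speed; a pose out of reach is approached as far as the arm can. A call with a number of a shift or a turn outside -1 to 1 is refused whole. A call with a gripper value outside its range is refused whole. The fingers move at their own pace and stop on an object; FORCE is the grip in N (left out, the last holds). Time passes only in rows, so rows that repeat a pose let the fingers close. It gives the time, the measured TCP pose, the force and the opening at its end, in the units of the state.
- telemetry.read_state(): the state, without advancing time (a new reading comes with each control period).
- camera(name): name is "side" or "top" or "wrist"; returns the picture (420x560x3 uint8, red, green, blue); there is no depth.
- calibration(name): a dict with "fov_y" (degrees; the focal length in pixels is half the picture's height over the tangent of half this angle, whatever the lens; pixels are square), "cx", "cy" (the principal point, pixels), "position" and "attitude" of the camera in the world. Camera axes: x right, y down, z forward; pixel columns grow to the right and rows downward; lengths in mm; the calibration is good to about 2 mm. A picture is of the moment at which its call begins: read the wrist's pose just before it. calibration takes no time and is no camera call; for the wrist camera it gives the pose at the moment of the call.
- order.sign_off(): hands the job in, once; it reports no verdict.
The state is a dict: "clock": time; "joints": joint angles; "qd": joint speeds; "effort": joint torques, N m; "eef_pos": TCP position; "eef_rot": TCP orientation; "wrist_force": force on the tool from outside, world axes, zero at the start; "moment": the same for the moment, N m; "finger_gap": finger opening in mm.
Only numpy, scipy, OpenCV 4.12 (cv2) and the standard library are available. Lean on these libraries where they do the work, as an engineer would, in place of code of your own. Each camera call takes 0.05 s, during which the arm holds its last target.

### The job

Set the tea board beside the teapot for a visitor, one thing centred on each of its three round mats: the wooden coaster on the middle mat with the white cup standing upright and centred on top of it, the red tea tin on the end mat nearest the terracotta teapot, and the blue jar on the other end mat, so that the coaster is between tin and jar. Everything should stand upright; leave the teapot and the black tool pot where they are.

Things in the scene. Friction and masses are not known exactly. Their poses are not given: they have to be found in the camera images.
- board: low rectangular tea board, pale wooden rim and black top, 130 x 350 mm, 14 mm high, fixed to the table; origin at the centre of its underside, y along its long side (the row of mats), z up. Three round mats lie in a row on it, centres at board y = +110, 0 and -110 mm, x = 0, in any order of colour. It is turned by up to 0.18 rad from start to start
- mat_grey: grey mat disc fixed on the tea board, 86 mm across, 3 mm thick; origin at the centre of its underside (its top is 3 mm higher, 17 mm above the table). Any of the three mats may be at either end or in the middle of the row
- mat_cork: brown cork mat disc fixed on the tea board, 86 mm across, 3 mm thick; origin at the centre of its underside (its top is 3 mm higher, 17 mm above the table). Any of the three mats may be at either end or in the middle of the row
- mat_green: green mat disc fixed on the tea board, 86 mm across, 3 mm thick; origin at the centre of its underside (its top is 3 mm higher, 17 mm above the table). Any of the three mats may be at either end or in the middle of the row
- tin: red rectangular tea tin with a red lid that bears a small brass-coloured rectangle, and a white paper band, 77 mm high, body 64 x 44 mm along its own x and y, lid 66 x 46 mm from 62 mm up; about 0.15 kg, standing on the table on its foot; origin at the centre of its underside, z up
- jar: round blue porcelain jar with a blue lid and small white knob, all one piece, 56 mm across between 12 and 50 mm up, foot 46 mm across, 74 mm high with the knob; about 0.18 kg; origin at the centre of its underside, z up
- coaster: round pale wooden coaster, a solid disc 62 mm across and 16 mm thick, lying flat on the table; about 0.05 kg; origin at the centre of its underside, z up
- cup: small white open tea cup without handle, empty and standing upright, 48 mm high, 48 mm across at the foot, 54 mm at 12 mm up, 58 mm at the rim, wall 4 mm; about 0.09 kg; origin at the centre of its underside, z up
- teapot: small terracotta-brown teapot, body 76 mm across, 73 mm high, spout reaching 70 mm from its centre along its x, handle 64 mm the other way; loose, stands on the table just beyond one end of the board (either end), about 245 mm from the board's centre; not to be moved; origin at the centre of its underside
- toolpot: black round pot holding three wooden tea tools, 60 mm across, 75 mm high, 110 mm with the tools; loose, stands on the table beyond the end of the board opposite the teapot, about 245 mm from the board's centre; not to be moved; origin at the centre of its underside
Not all that is in view belongs to the job. Of the things shaped like the cup, the white one is meant.

How it is judged:
By the outcome, as a careful person would: the job done as asked, in the order asked, and still so for the second after the job is handed in, with the robot touching nothing.
It also fails if it takes over 99 s, if anything falls off the work surface, if the arm or the gripper's body presses on something with over 40 N, if the wrist force passes 120 N, or if a joint passes its speed limit or range.

## Working session

There is one attempt and no reset: what is moved stays moved. The work goes in short steps, Python scripts to look and compute and a shell command to move; the robot and the scene stay as the last step left them, time stands still between calls to the robot, and variables do not carry over. Pictures are saved under pics/ and viewed, and the job is handed in when it is done.

```bash
ls; mkdir -p pics; python3 - <<'E'
from cell import telemetry, camera, calibration
import cv2
print(telemetry.read_state())
for n in ["side","top","wrist"]:
    print(n,calibration(n))
    cv2.imwrite(f"pics/{n}0.png",camera(n)[:,:,::-1])
E
```

```text
pics
{'clock': 0.0, 'joints': array([-1.39261661e+00,  3.00464159e-01,  1.52158067e+00, -6.47194446e-06,
        1.32067969e+00, -6.66135979e-02]), 'qd': array([ 0.00081071, -0.00035192,  0.00190677,  0.00067524,  0.00166043,
        0.00128381]), 'effort': array([ 2.63037065e-03, -5.31800687e+01, -3.52735198e+01,  7.09642796e-02,
        2.43620243e-02, -8.86244379e-05]), 'eef_pos': array([ 133.23985358, -533.36092622,  212.89030121]), 'eef_rot': array([-1.63187158,  1.56966444,  1.754516  ]), 'wrist_force': array([-0.66700603, -0.91420968,  0.65720758]), 'moment': array([-0.02540084,  0.01935804,  0.03737208]), 'finger_gap': 93.93864021789936}
side {'fov_y': 42.497726768673964, 'cx': 273.44626212439755, 'cy': 199.995422619569, 'position': array([378.74161184, 773.73926005, 926.43877152]), 'attitude': array([-2.39988142,  0.00870684, -2.9550311 ])}
top {'fov_y': 48.81607671916193, 'cx': 282.2893526920509, 'cy': 217.48749946017844, 'position': array([ 279.82844922,  -25.16746599, 1189.14380591]), 'attitude': array([-2.93414825, -0.00599814, -1.40221094])}
wrist {'fov_y': 61.77854387883891, 'cx': 280.63051299434346, 'cy': 204.0165297877299, 'position': array([ 214.74400691, -514.31728918,  384.10736231]), 'attitude': array([ 2.85199157e+00,  1.55684530e-03, -1.32458763e+00])}
```

View pics/top0.png

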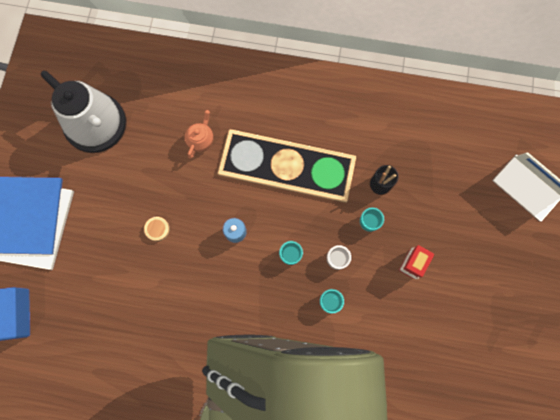

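View pics/side0.png

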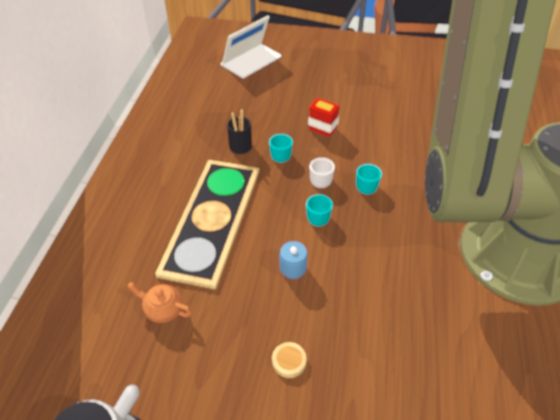

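View pics/wrist0.png

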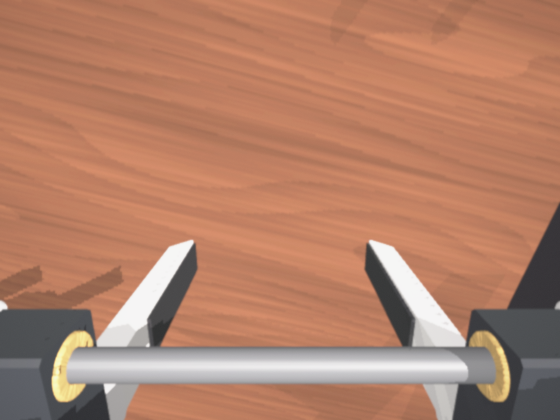

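```bash
cat > h.py <<'E'
import numpy as np, cv2
from scipy.spatial.transform import Rotation as R
from cell import telemetry, camera, calibration
H,W=420,560
def f(c): return H/2/np.tan(np.radians(c["fov_y"])/2)
def ray(c,uv):
    d=np.array([(uv[0]-c["cx"])/f(c),(uv[1]-c["cy"])/f(c),1.])
    return c["position"],R.from_euler('xyz',c["attitude"]).apply(d)
def plane(c,uv,z):
    p,d=ray(c,uv); return (p+d*(z-p[2])/d[2])
def proj(c,X):
    q=R.from_euler('xyz',c["attitude"]).inv().apply(np.asarray(X,float)-c["position"])
    return np.stack([f(c)*q[...,0]/q[...,2]+c["cx"],f(c)*q[...,1]/q[...,2]+c["cy"]],-1)
def blobs(img,lo,hi,amin=60):
    hsv=cv2.cvtColor(img,cv2.COLOR_RGB2HSV)
    m=cv2.inRange(hsv,np.array(lo),np.array(hi))
    n,l,s,ce=cv2.connectedComponentsWithStats(m)
    return [(s[i][4],tuple(np.round(ce[i],1)),tuple(s[i][:4])) for i in range(1,n) if s[i][4]>=amin],l
E
python3 - <<'E'
import cv2, numpy as np
t=cv2.imread("pics/top0.png"); s=cv2.imread("pics/side0.png")
a=cv2.resize(t[200:320,120:460],None,fx=2.2,fy=2.2,interpolation=cv2.INTER_CUBIC)
b=cv2.resize(s[130:390,220:400],(400,578//1),interpolation=cv2.INTER_CUBIC)
cv2.imwrite("pics/ct.png",a); cv2.imwrite("pics/cs.png",b)
from h import *
c=calibration("top"); 
hsv=cv2.cvtColor(camera("top"),cv2.COLOR_RGB2HSV)
for uv in [(156,229),(148,229),(287,164),(247,156),(328,173),(419,262),(237,160),(234,230),(339,257),(372,219),(225,135)]: print(uv,hsv[uv[1],uv[0]],plane(c,uv,17).round())
E
```

```text
(156, 229) [ 14 132 232] [440. 324.  17.]
(148, 229) [ 13 135 230] [436. 344.  17.]
(287, 164) [ 22  91 246] [669.  21.  17.]
(247, 156) [ 53   5 206] [673. 130.  17.]
(328, 173) [ 66 143 209] [663. -90.  17.]
(419, 262) [ 21 133 237] [ 469. -353.   17.]
(237, 160) [ 42   6 206] [658. 154.  17.]
(234, 230) [ 10   4 195] [471. 126.  17.]
(339, 257) [ 19  20 221] [ 447. -150.   17.]
(372, 219) [ 87 153 162] [ 560. -220.   17.]
(225, 135) [ 11 134  97] [722. 199.  17.]
```

View pics/ct.png

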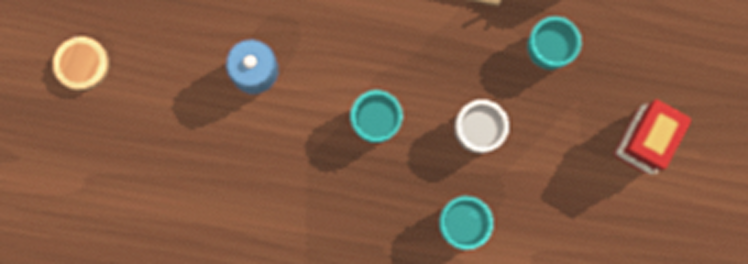

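View pics/cs.png

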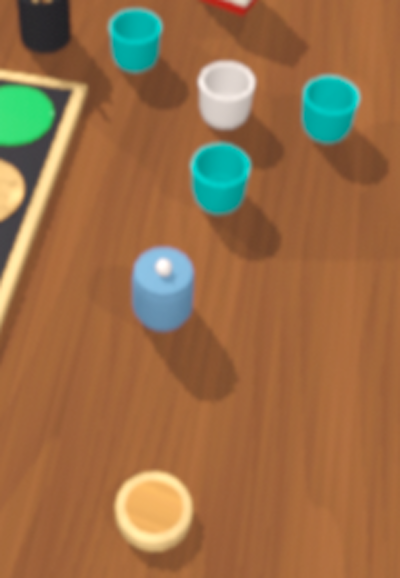

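```bash
cat > meas.py <<'E'
from h import *
P={}
rng={"jar":((98,80,60),(118,255,255)),"green":((55,100,60),(75,255,255)),"teal":((82,100,60),(96,255,255)),"white":((0,0,175),(30,28,255)),"red":((175,170,90),(180,255,255)),"red2":((0,215,120),(6,255,255)),"pale":((8,60,205),(28,200,255)),"grey":((30,0,120),(90,18,255))}
for n in ["top","side"]:
    img=camera(n)
    for k,(lo,hi) in rng.items():
        for b in blobs(img,lo,hi,100)[0]: print(n,k,b)
E
python3 meas.py; python3 -c "
from h import *
print(R.from_euler('xyz',telemetry.read_state()['eef_rot']).as_matrix().round(3))"
```

```text
top jar (np.int32(4362), (np.float64(28.3), np.float64(214.0)), (np.int32(0), np.int32(177), np.int32(62), np.int32(77)))
top jar (np.int32(355), (np.float64(234.3), np.float64(230.0)), (np.int32(224), np.int32(219), np.int32(21), np.int32(23)))
top jar (np.int32(1480), (np.float64(14.0), np.float64(313.1)), (np.int32(0), np.int32(287), np.int32(30), np.int32(54)))
top green (np.int32(856), (np.float64(327.5), np.float64(172.7)), (np.int32(311), np.int32(157), np.int32(34), np.int32(32)))
top teal (np.int32(432), (np.float64(371.4), np.float64(219.0)), (np.int32(360), np.int32(208), np.int32(24), np.int32(23)))
top teal (np.int32(418), (np.float64(290.6), np.float64(252.4)), (np.int32(279), np.int32(241), np.int32(24), np.int32(24)))
top teal (np.int32(448), (np.float64(331.5), np.float64(300.8)), (np.int32(320), np.int32(289), np.int32(24), np.int32(24)))
top white (np.int32(320), (np.float64(122.1), np.float64(17.2)), (np.int32(97), np.int32(11), np.int32(53), np.int32(14)))
top white (np.int32(261), (np.float64(170.8), np.float64(24.6)), (np.int32(152), np.int32(19), np.int32(38),
[... 3401 characters left out ...]
pale (np.int32(1822), (np.float64(205.5), np.float64(231.3)), (np.int32(155), np.int32(160), np.int32(103), np.int32(128)))
side pale (np.int32(887), (np.float64(210.9), np.float64(215.5)), (np.int32(192), np.int32(201), np.int32(39), np.int32(30)))
side pale (np.int32(880), (np.float64(156.3), np.float64(300.4)), (np.int32(128), np.int32(282), np.int32(47), np.int32(37)))
side pale (np.int32(954), (np.float64(288.6), np.float64(358.6)), (np.int32(272), np.int32(342), np.int32(35), np.int32(35)))
side grey (np.int32(655), (np.float64(194.7), np.float64(254.8)), (np.int32(175), np.int32(238), np.int32(41), np.int32(34)))
[[-0.     0.242 -0.97 ]
 [ 0.    -0.97  -0.242]
 [-1.    -0.    -0.   ]]
```

```bash
python3 - <<'E'
from h import *
t,s=calibration("top"),calibration("side")
for n,a,b,z in [("grey",(246.6,155.2),(194.7,254.5),17),("cork",(287,164.1),(210.9,215.5),17),("green",(327.5,172.7),(225.3,181.5),17),
 ("coaster",(156,228),(288.6,358.6),13),("cup",(339,257.2),(321.2,171.8),48),("cup_mid",(339,257.2),(321.2,171.8),26),("jarknob",(234,229),(293.5,249.5),72),
 ("teal1",(371.4,219),(280.5,147.3),30),("teal2",(290.6,252.4),(318.6,209.4),30),("teal3",(331.5,300.8),(367.6,178.4),30),("tinplate",(420,260.4),(324,105.5),77)]:
    print(n,plane(t,a,z).round(1),plane(s,b,z).round(1))
for n,a,b in [("board",(285.9,164.9),(205.5,231.3))]: print(n,plane(t,a,14).round(1),plane(s,b,14).round(1))
E
```

```text
grey [675.2 131.4  17. ] [674.7 137.8  17. ]
cork [669.   21.3  17. ] [669.6  27.2  17. ]
green [663.7 -88.2  17. ] [663.9 -81.6  17. ]
coaster [442.6 326.   13. ] [442.7 329.9  13. ]
cup [ 442.4 -146.9   48. ] [ 443.2 -122.4   48. ]
cup_mid [ 445.5 -149.3   26. ] [ 444.8 -144.8   26. ]
jarknob [464.3 119.6  72. ] [467.6 129.3  72. ]
teal1 [ 556.2 -216.7   30. ] [ 554.4 -208.6   30. ]
teal2 [436.4 -26.8  30. ] [435.1 -21.9  30. ]
teal3 [ 334.9 -146.    30. ] [ 335.3 -138.1   30. ]
tinplate [ 463.6 -337.8   77. ] [ 464.4 -332.    77. ]
board [667.3  23.9  14. ] [670.2  70.9  14. ]
```

```bash
cat > go.py <<'E'
import sys
from h import *
# args: x y z ydir_deg (direction of tool y in the world; default -93)
st=telemetry.read_state(); M=R.from_euler('xyz',st["eef_rot"]); p=st["eef_pos"]
a=[float(v) for v in sys.argv[1:4]]; yd=np.radians(float(sys.argv[4]) if len(sys.argv)>4 else -93.0)
x=np.array([0,0,-1.]); y=np.array([np.cos(yd),np.sin(yd),0]); T=R.from_matrix(np.stack([x,y,np.cross(x,y)],1))
rv=(M.inv()*T).as_rotvec()/np.pi; s=M.inv().apply(np.array(a)-p)/300
print("turn",rv.round(4),"shift",s.round(4),"rows>=",np.ceil(np.linalg.norm(s)*300/62.5))
print(p.round(1),st["wrist_force"].round(1),round(st["finger_gap"],1),st["clock"])
E
python3 go.py 360 -280 213; python3 go.py 442 0 213;python3 go.py 442 328 213
```

```text
turn [0.0946 0.     0.0001] shift [ 0.0011 -0.6367 -0.938 ] rows>= 6.0
[ 133.3 -533.5  213.3] [0.1 0.7 0.1] 94.1 0.3
turn [0.0946 0.     0.0001] shift [ 0.0015 -1.4759 -1.4294] rows>= 10.0
[ 133.3 -533.5  213.3] [0.1 0.7 0.1] 94.1 0.3
turn [0.0946 0.     0.0001] shift [ 1.9000e-03 -2.5366e+00 -1.6944e+00] rows>= 15.0
[ 133.3 -533.5  213.3] [0.1 0.7 0.1] 94.1 0.3
```

```bash
python3 -m handwheel '[[0.0946,0,0,0,-0.637,-0.938,1],[0.0946,0,0,0,-0.637,-0.938,1],[0.0946,0,0,0,-0.637,-0.938,1],[0.0946,0,0,0,-0.637,-0.938,1],[0.0946,0,0,0,-0.637,-0.938,1],[0.0946,0,0,0,-0.637,-0.938,1],[0.0946,0,0,0,-0.637,-0.938,1]]'; python3 go.py 480 -30 213; python3 go.py 442 328 213
```

```text
clock: 1.18
eef_pos: [360.8, -278.8, 213.4]
eef_rot: [-1.626, 1.57, 1.467]
wrist_force: [-0.8, 0.5, -0.6]
finger_gap: 93.8
turn [ 0.001  -0.      0.0001] shift [ 0.0016 -0.8478 -0.3558] rows>= 5.0
[ 360.8 -278.8  213.4] [-0.8  0.5 -0.6] 93.8 1.175
turn [ 0.001  -0.      0.0001] shift [ 2.0000e-03 -2.0334e+00 -1.7040e-01] rows>= 10.0
[ 360.8 -278.8  213.4] [-0.8  0.5 -0.6] 93.8 1.175
```

```bash
python3 go.py 550 10 213; python3 -m handwheel '[[0.001,0,0,0,-0.94,-0.6,1],[0.001,0,0,0,-0.94,-0.6,1],[0.001,0,0,0,-0.94,-0.6,1],[0.001,0,0,0,-0.94,-0.6,1],[0.001,0,0,0,-0.94,-0.6,1],[0.001,0,0,0,-0.94,-0.6,1],[0.001,0,0,0,-0.94,-0.6,1],[0.001,0,0,0,-0.94,-0.6,1]]'; python3 - <<'E'
from h import *
c=calibration("wrist"); img=camera("wrist"); cv2.imwrite("pics/w1.png",img[:,:,::-1]); np.save("pics/w1.npy",img)
import pickle; pickle.dump(c,open("pics/w1.pkl","wb")); print(c)
E
python3 go.py 442 328 213
```

```text
turn [ 0.001  -0.      0.0001] shift [ 0.0017 -0.9924 -0.5823] rows>= 6.0
[ 360.8 -278.8  213.4] [-0.8  0.5 -0.6] 93.8 1.175
clock: 2.17
eef_pos: [554.1, -7.5, 213.4]
eef_rot: [-0.422, 1.57, 2.666]
wrist_force: [0.1, -0.2, -0.1]
finger_gap: 94.0
{'fov_y': 61.77854387883891, 'cx': 280.63051299434346, 'cy': 204.0165297877299, 'position': array([638.01348434, -13.02454795, 384.52432014]), 'attitude': array([ 2.85143717e+00,  7.63906425e-04, -1.62313209e+00])}
turn [-0.0005  0.      0.0001] shift [ 0.0021 -1.0964  0.4336] rows>= 6.0
[554.1  -7.5 213.6] [-0.8 -0.8 -0.6] 93.5 2.225
```

View pics/w1.png

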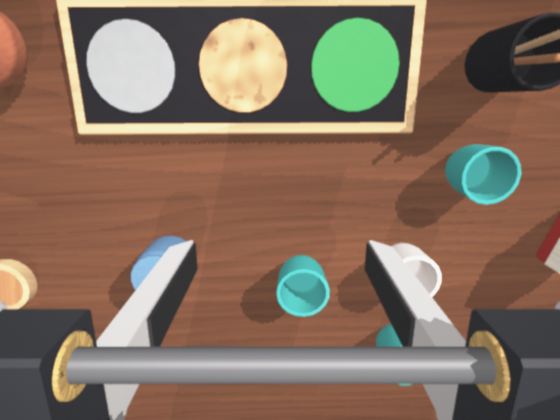

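```bash
python3 - <<'E'
from h import *
import pickle
c=pickle.load(open("pics/w1.pkl","rb")); img=np.load("pics/w1.npy")
crop=img.copy()
for k,lo,hi in [("green",(55,100,60),(75,255,255)),("grey",(0,0,120),(180,22,255)),("pale",(8,60,195),(28,200,255)),("teal",(82,100,60),(96,255,255))]:
    bs,l=blobs(crop,lo,hi,600)
    for b in bs: print(k,b, plane(c,b[1],17).round(1))
print([plane(c,uv,17).round(1) for uv in [(130.5,65),(243,65),(355,64.5)]])
E
```

```text
green (np.int32(6534), (np.float64(354.8), np.float64(64.5)), (np.int32(311), np.int32(18), np.int32(89), np.int32(94))) [666.7 -86.8  17. ]
grey (np.int32(6542), (np.float64(130.3), np.float64(65.4)), (np.int32(86), np.int32(19), np.int32(89), np.int32(94))) [677.3 132.4  17. ]
grey (np.int32(3362), (np.float64(143.1), np.float64(302.9)), (np.int32(96), np.int32(240), np.int32(97), np.int32(108))) [414.  163.3  17. ]
grey (np.int32(4431), (np.float64(418.8), np.float64(293.1)), (np.int32(369), np.int32(241), np.int32(97), np.int32(106))) [ 410.2 -164.3   17. ]
grey (np.int32(13647), (np.float64(260.7), np.float64(367.9)), (np.int32(67), np.int32(350), np.int32(411), np.int32(70))) [312.9  29.6  17. ]
grey (np.int32(835), (np.float64(442.4), np.float64(398.4)), (np.int32(423), np.int32(383), np.int32(35), np.int32(37))) [ 252.3 -204.5   17. ]
pale (np.int32(6129), (np.float64(258.1), np.float64(69.1)), (np.int32(56), np.int32(0), np.int32(370), np.int32(134))) [667.4   7.8  17. ]
pale (np.int32(6128), (np.float64(242.3), np.float64(64.4)), (np.int32(199), np.int32(18), np.int32(88), np.int32(94))) [672.5  22.9  17. ]
pale (np.int32(1282), (np.float64(14.8), np.float64(283.1)), (np.int32(0), np.int32(259), np.int32(36), np.int32(50))) [448.1 309.2  17. ]
teal (np.int32(3414), (np.float64(483.7), np.float64(172.5)), (np.int32(446), np.int32(145), np.int32(75), np.int32(59))) [ 552.1 -224.5   17. ]
teal (np.int32(2468), (np.float64(301.9), np.float64(286.6)), (np.int32(277), np.int32(256), np.int32(52), np.int32(60))) [426.  -26.7  17. ]
[array([677.7, 132.1,  17. ]), array([671.9,  22.3,  17. ]), array([666.7, -87. ,  17. ])]
```

```bash
python3 -m handwheel '[[0,0,0,0,-0.5,0.25,1],[0,0,0,0,-0.9,0.43,1],[0,0,0,0,-0.9,0.43,1],[0,0,0,0,-0.9,0.43,1],[0,0,0,0,-0.9,0.43,1],[0,0,0,0,-0.9,0.43,1],[0,0,0,0,-0.9,0.43,1],[0,0,0,0,-0.9,0.43,1]]'; python3 - <<'E'
from h import *
c=calibration("wrist"); img=camera("wrist"); cv2.imwrite("pics/w2.png",img[:,:,::-1])
for b in blobs(img,(8,60,195),(28,200,255),300)[0]: print(b,plane(c,b[1],14).round(1))
E
python3 go.py 442 327 120
```

```text
clock: 3.22
eef_pos: [440.5, 267.8, 213.7]
eef_rot: [-2.452, 1.571, 0.634]
wrist_force: [0.1, 0.0, 0.5]
finger_gap: 93.7
(np.int32(1490), (np.float64(224.6), np.float64(181.6)), (np.int32(203), np.int32(160), np.int32(44), np.int32(44))) [442.5 327.5  14. ]
(np.int32(1190), (np.float64(67.1), np.float64(366.5)), (np.int32(52), np.int32(332), np.int32(40), np.int32(69))) [212.2 553.   14. ]
(np.int32(343), (np.float64(501.9), np.float64(367.1)), (np.int32(489), np.int32(334), np.int32(21), np.int32(66))) [181.2  -2.3  14. ]
turn [-0.0012 -0.      0.    ] shift [ 0.3123 -0.1969  0.006 ] rows>= 2.0
[440.5 267.9 213.7] [-0.6  0.1 -0.5] 94.2 3.275
```

View pics/w2.png

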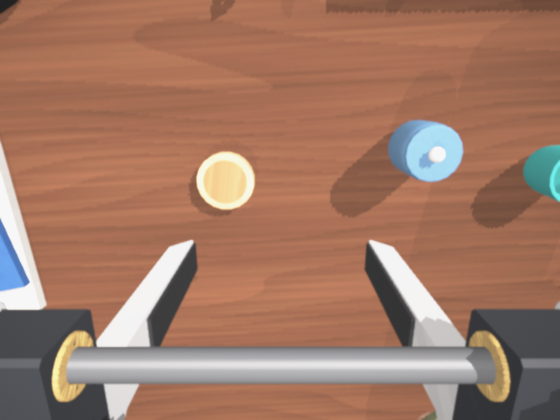

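```bash
python3 go.py 443 327 11.5; python3 -m handwheel '[[0,0,0,0.15,-0.197,0.006,1],[0,0,0,0.3,-0.197,0.003,1],[0,0,0,0.5,-0.197,0.003,1],[0,0,0,0.6,-0.197,0.003,1],[0,0,0,0.674,-0.197,0.003,1],[0,0,0,0.674,-0.197,0.003,1],[0,0,0,0.674,-0.197,0.003,1],[0,0,0,0.674,-0.197,0.003,1]]'; python3 go.py 443 327 11.5
```

```text
turn [-0.0012 -0.      0.    ] shift [ 0.6739 -0.1971  0.0027] rows>= 4.0
[440.5 267.9 213.7] [-0.6  0.1 -0.5] 94.2 3.275
clock: 4.28
eef_pos: [443.3, 326.8, 12.0]
eef_rot: [-2.456, 1.57, 0.629]
wrist_force: [-0.2, 0.1, 0.2]
finger_gap: 93.9
turn [-0.0013 -0.0002  0.0002] shift [ 0.0017 -0.0005  0.0009] rows>= 1.0
[443.3 326.8  12. ] [-0.2  0.1  0.2] 93.9 4.275
```

```bash
python3 -m handwheel '[[0,0,0,0,0,0,0.6],[0,0,0,0,0,0,0.55],[0,0,0,0,0,0,0.55],[0,0,0,0,0,0,0.55],[0,0,0,0,0,0,0.55],[0,0,0,0,0,0,0.55]]' 15; python3 -m handwheel '[[0,0,0,-0.05,0,0,0.55],[0,0,0,-0.2,0,0,0.55],[0,0,0,-0.3,0,0,0.55],[0,0,0,-0.3,0,0,0.55]]'; python3 go.py 443 327 11.5;python3 - <<'E'
from h import *
c=calibration("wrist"); img=camera("wrist"); cv2.imwrite("pics/w3.png",img[:,:,::-1])
E
```

```text
clock: 5.03
eef_pos: [443.3, 326.8, 12.0]
eef_rot: [-2.451, 1.57, 0.634]
wrist_force: [-0.6, -0.7, 0.5]
finger_gap: 61.7
clock: 5.52
eef_pos: [444.2, 327.5, 105.0]
eef_rot: [-2.504, 1.565, 0.582]
wrist_force: [-1.2, -0.3, -0.6]
finger_gap: 61.8
turn [-0.0013 -0.0015  0.0011] shift [0.3116 0.0028 0.0053] rows>= 2.0
[444.2 327.5 105. ] [-1.2 -0.3 -0.6] 61.8 5.525
```

View pics/w3.png

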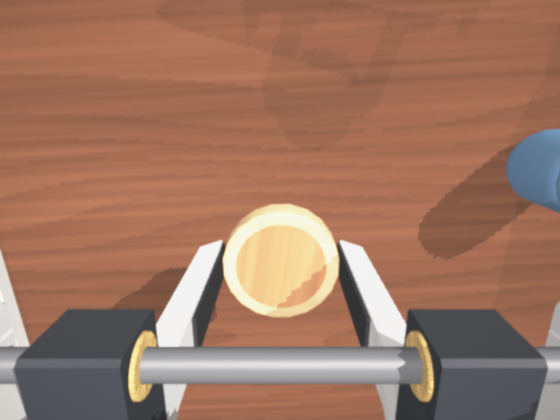

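```bash
python3 - <<'E'
from h import *
c=calibration("wrist"); img=camera("wrist");
st=telemetry.read_state(); p=st["eef_pos"];print(p)
m=cv2.inRange(cv2.cvtColor(img,cv2.COLOR_RGB2HSV),np.array((8,60,195)),np.array((28,200,255)))
for uv in [(281,260),(281,261.5)]: print(plane(c,uv,p[2]+4).round(1))
q=p.copy(); print(proj(c,p+[0,0,4]))
E
python3 go.py 520 120 140; python3 go.py 671 23 110
```

```text
[442.98731858 326.65044177 101.86997347]
[446.5 325.6 105.9]
[445.6 325.6 105.9]
[279.29414128 266.12314534]
turn [-0.0013 -0.0002  0.0001] shift [-0.1272  0.6732 -0.2953] rows>= 4.0
[443.  326.7 101.9] [ 0.2 -0.4 -0.9] 61.7 5.625
turn [-0.0013 -0.0002  0.0001] shift [-0.0271  0.9676 -0.816 ] rows>= 7.0
[443.  326.7 101.9] [ 0.2 -0.4 -0.9] 61.7 5.625
```

```bash
python3 go.py 669.3 23 110;  python3 -m handwheel '[[0,0,0,-0.08,0.2,-0.15,0.55],[0,0,0,-0.12,0.5,-0.4,0.55],[0,0,0,-0.12,0.97,-0.81,0.55],[0,0,0,-0.12,0.97,-0.81,0.55],[0,0,0,-0.12,0.97,-0.81,0.55],[0,0,0,-0.12,0.97,-0.81,0.55],[0,0,0,-0.03,0.97,-0.81,0.55],[0,0,0,-0.03,0.97,-0.81,0.55],[0,0,0,-0.03,0.97,-0.81,0.55],[0,0,0,-0.03,0.97,-0.81,0.55]]'; python3 go.py 669.3 23 40
```

```text
turn [-0.0013 -0.0002  0.0001] shift [-0.0271  0.968  -0.8103] rows>= 7.0
[443.  326.7 101.9] [ 0.2 -0.4 -0.9] 61.7 5.625
clock: 6.88
eef_pos: [669.2, 23.3, 112.0]
eef_rot: [-2.86, 1.569, 0.227]
wrist_force: [0.4, 0.4, -0.0]
finger_gap: 61.8
turn [-0.0009 -0.0006  0.0002] shift [2.399e-01 1.100e-03 2.000e-04] rows>= 2.0
[669.2  23.3 112. ] [ 0.4  0.4 -0. ] 61.8 6.875
```

Descend to ~8 mm above the mat and look.

```bash
python3 -m handwheel '[[0,0,0,0.15,0,0,0.55],[0,0,0,0.245,0,0,0.55],[0,0,0,0.245,0,0,0.55],[0,0,0,0.245,0,0,0.55]]'; python3 - <<'E'
from h import *
c=calibration("wrist"); img=camera("wrist"); cv2.imwrite("pics/w4.png",img[:,:,::-1])
p=telemetry.read_state()["eef_pos"];print(p,c["position"])
E
```

```text
clock: 7.38
eef_pos: [670.2, 23.6, 40.5]
eef_rot: [-2.997, 1.567, 0.09]
wrist_force: [0.2, -0.3, 0.8]
finger_gap: 61.8
[670.28002292  23.57730946  40.64155985] [753.26236733  17.90337111 211.97476713]
```

View pics/w4.png

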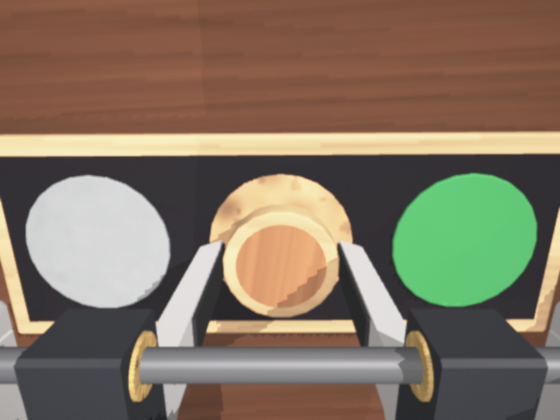

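```bash
python3 - <<'E'
from h import *
c=calibration("wrist"); img=camera("wrist")
hsv=cv2.cvtColor(img,cv2.COLOR_RGB2HSV)
for n,lo,hi in [("grey",(0,0,130),(180,22,255)),("green",(55,100,60),(75,255,255))]:
    m=cv2.inRange(hsv,np.array(lo),np.array(hi)); m[310:]=0
    cs=cv2.findContours(m,0,2)[0]; cs=sorted(cs,key=cv2.contourArea)[::-1][:2]
    for k in cs:
        hull=cv2.convexHull(k); e=cv2.fitEllipse(hull); print(n,e,plane(c,e[0],17).round(1))
m=cv2.inRange(hsv,np.array((8,40,150)),np.array((28,200,255)))
print(plane(c,(281,261),44.6))
E
```

```text
grey ((97.47818756103516, 241.3590087890625), (127.1718978881836, 148.74925231933594), 119.050537109375) [678.8 131.8  17. ]
grey ((181.7584228515625, 304.2896728515625), (27.315393447875977, 162.496826171875), 27.392271041870117) [633.5  87.1  17. ]
green ((463.7394714355469, 239.67898559570312), (127.97433471679688, 150.4966278076172), 60.67397689819336) [668.2 -86.8  17. ]
[673.27313937  22.13018091  44.6       ]
```

```bash
python3 -m handwheel '[[0,0,0,0.02,0,0,0.55],[0,0,0,0.037,0,0,0.55],[0,0,0,0.037,0,0,0.55],[0,0,0,0.037,0,0,0.55]]'; python3 -m handwheel '[[0,0,0,0,0,0,0.68],[0,0,0,0,0,0,0.8],[0,0,0,0,0,0,0.8],[0,0,0,-0.2,0,0,0.8],[0,0,0,-0.42,0,0,0.8],[0,0,0,-0.42,0,0,0.8],[0,0,0,-0.42,0,0,0.8]]'; python3 go.py 600 -60 165;python3 - <<'E'
from h import *
c=calibration("wrist"); img=camera("wrist"); cv2.imwrite("pics/w5.png",img[:,:,::-1])
print(telemetry.read_state()["eef_pos"],proj(c,[671,22,33]))
E
python3 go.py 445 -148 165
```

```text
clock: 7.98
eef_pos: [670.2, 23.4, 29.3]
eef_rot: [-2.991, 1.567, 0.095]
wrist_force: [0.8, -0.1, -0.2]
finger_gap: 61.5
clock: 8.85
eef_pos: [669.4, 23.4, 154.9]
eef_rot: [-2.978, 1.567, 0.108]
wrist_force: [-0.0, 0.2, -1.1]
finger_gap: 74.9
turn [-0.0009 -0.0013  0.0002] shift [-0.0348  0.2904  0.2156] rows>= 2.0
[669.4  23.4 154.9] [-0.   0.2 -1.1] 74.9 8.85
[669.09414419  23.41513673 153.83755695] [281.1324628  199.00645718]
turn [-0.0009 -0.0007  0.0002] shift [-0.0392  0.6117  0.7143] rows>= 5.0
[669.1  23.4 153.8] [ 0.5  0.7 -0.8] 75.2 8.9
```

View pics/w5.png

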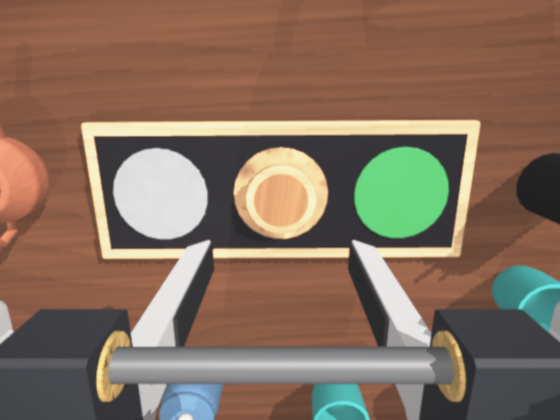

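```bash
python3 - <<'E'
from h import *
c=calibration("wrist"); img=camera("wrist")
hsv=cv2.cvtColor(img,cv2.COLOR_RGB2HSV)
print(telemetry.read_state()["eef_pos"])
for n,lo,hi,z in [("grey",(0,0,130),(180,22,255),17),("green",(55,100,60),(75,255,255),17)]:
    m=cv2.inRange(hsv,np.array(lo),np.array(hi)); m[240:]=0
    k=max(cv2.findContours(m,0,2)[0],key=cv2.contourArea); e=cv2.fitEllipse(cv2.convexHull(k)); print(n,e,plane(c,e[0],17).round(1))
for uv,z in [((281,199),33),((281,198.3),33),((281,193),17)]: print(plane(c,uv,z).round(1))
cr=cv2.resize(img[135:250,220:345],None,fx=5,fy=5,interpolation=cv2.INTER_CUBIC); cv2.imwrite("pics/w5c.png",cr[:,:,::-1])
E
```

```text
[668.99724996  23.41045484 153.42249139]
grey ((159.59803771972656, 192.93711853027344), (88.6186294555664, 97.74063873291016), 124.08004760742188) [677.9 132.   17. ]
green ((401.3245544433594, 191.7115478515625), (89.09620666503906, 98.503173828125), 55.769126892089844) [667.3 -86.8  17. ]
[670.8  22.1  33. ]
[671.4  22.1  33. ]
[671.9  22.   17. ]
```

View pics/w5c.png

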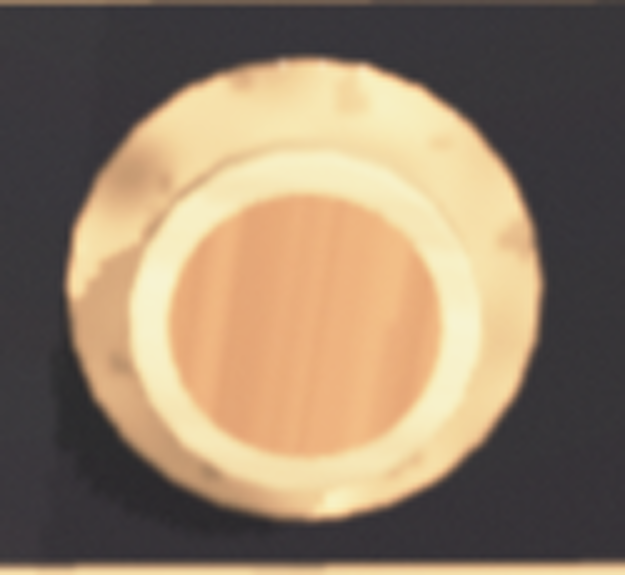

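```bash
python3 go.py 420 -148 190;  python3 -m handwheel '[[0,0,0,-0.1,0.2,0.3,0.8],[0,0,0,-0.12,0.61,0.8,0.8],[0,0,0,-0.12,0.61,0.8,0.8],[0,0,0,-0.12,0.61,0.8,0.8],[0,0,0,-0.12,0.61,0.8,0.8],[0,0,0,-0.12,0.61,0.8,0.8],[0,0,0,-0.12,0.61,0.8,0.8],[0,0,0,-0.12,0.61,0.8,0.8]]'; python3 - <<'E'
from h import *
c=calibration("wrist"); img=camera("wrist"); cv2.imwrite("pics/w6.png",img[:,:,::-1])
print(telemetry.read_state()["eef_pos"],proj(c,[445,-148,48]))
E
```

```text
turn [-0.0009 -0.0005  0.0002] shift [-0.1234  0.6162  0.797 ] rows>= 5.0
[669.   23.4 153.4] [-0.  -0.2  0.1] 75.3 8.95
clock: 9.95
eef_pos: [419.8, -145.5, 188.4]
eef_rot: [-2.062, 1.57, 1.026]
wrist_force: [0.3, 0.7, 0.6]
finger_gap: 75.0
[ 419.75051986 -145.46526722  188.39613469] [281.07404681 167.59306208]
```

View pics/w6.png

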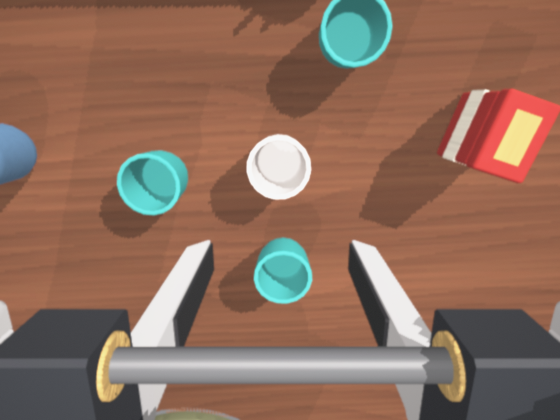

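```bash
python3 - <<'E'
from h import *
c=calibration("wrist"); img=camera("wrist")
hsv=cv2.cvtColor(img,cv2.COLOR_RGB2HSV)
m=cv2.inRange(hsv,np.array((0,0,150)),np.array((40,60,255))); m[:,:200]=0;m[:,350:]=0;m[225:]=0
k=max(cv2.findContours(m,0,2)[0],key=cv2.contourArea); e=cv2.fitEllipse(cv2.convexHull(k)); print(e,cv2.boundingRect(k),plane(c,e[0],48).round(1))
bs=[b for b in blobs(img,(15,80,150),(32,255,255),300)[0]];print(bs)
for n,uv in [("tinplate",(518.5,137))]: print(plane(c,uv,77).round(1))
cr=cv2.resize(img[110:225,215:345],None,fx=4,fy=4,interpolation=cv2.INTER_CUBIC); cv2.imwrite("pics/w6c.png",cr[:,:,::-1])
E
python3 go.py 445 -148 27
```

```text
((278.3089294433594, 166.77906799316406), (64.78255462646484, 65.1723861694336), 24.07349395751953) (246, 134, 65, 66) [ 445.8 -145.6   48. ]
[(np.int32(1432), (np.float64(517.3), np.float64(137.3)), (np.int32(494), np.int32(109), np.int32(48), np.int32(57))), (np.int32(1133), (np.float64(109.2), np.float64(366.4)), (np.int32(96), np.int32(331), np.int32(34), np.int32(71))), (np.int32(900), (np.float64(452.9), np.float64(365.0)), (np.int32(434), np.int32(331), np.int32(32), np.int32(70)))]
[ 465.1 -337.8   77. ]
turn [-0.0005 -0.0002  0.0003] shift [ 0.5383  0.0043 -0.0844] rows>= 3.0
[ 419.7 -145.5  188.5] [-0.  -0.1  0.2] 75.2 10.05
```

View pics/w6c.png

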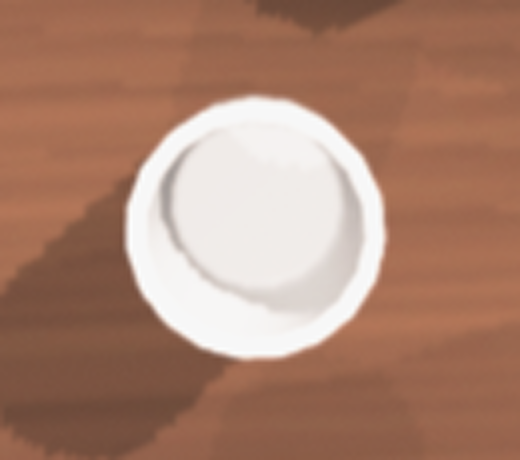

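```bash
python3 go.py 445.5 -146.3 20;  python3 -m handwheel '[[0,0,0,0.1,0.002,-0.086,0.85],[0,0,0,0.25,0.002,-0.086,0.85],[0,0,0,0.4,0.002,-0.086,0.85],[0,0,0,0.5,0.002,-0.086,0.85],[0,0,0,0.561,0.002,-0.086,0.85],[0,0,0,0.561,0.002,-0.086,0.85],[0,0,0,0.561,0.002,-0.086,0.85]]'; python3 -m handwheel '[[0,0,0,0,0,0,0.6],[0,0,0,0,0,0,0.5],[0,0,0,0,0,0,0.5],[0,0,0,0,0,0,0.5],[0,0,0,0,0,0,0.5]]' 12; python3 -m handwheel '[[0,0,0,-0.05,0,0,0.5],[0,0,0,-0.2,0,0,0.5],[0,0,0,-0.35,0,0,0.5],[0,0,0,-0.45,0,0,0.5],[0,0,0,-0.45,0,0,0.5],[0,0,0,-0.45,0,0,0.5]]'; python3 go.py 671 23 130;python3 - <<'E'
from h import *
c=calibration("wrist"); img=camera("wrist"); cv2.imwrite("pics/w7.png",img[:,:,::-1])
p=telemetry.read_state()["eef_pos"];print(p,proj(c,p+[0,0,28]),proj(c,p+[0,0,-20]))
E
```

```text
turn [-0.0005 -0.0002  0.0003] shift [ 0.5616 -0.0015 -0.0857] rows>= 3.0
[ 419.7 -145.5  188.5] [-0.  -0.1  0.2] 75.2 10.05
clock: 10.92
eef_pos: [446.0, -147.3, 20.8]
eef_rot: [-2.655, 1.569, 0.433]
wrist_force: [0.2, -0.3, -0.3]
finger_gap: 80.1
clock: 11.55
eef_pos: [446.3, -147.3, 21.2]
eef_rot: [-2.849, 1.569, 0.24]
wrist_force: [-0.7, 2.0, 6.1]
finger_gap: 57.5
clock: 12.3
eef_pos: [445.6, -147.2, 155.5]
eef_rot: [-2.345, 1.569, 0.743]
wrist_force: [0.1, -0.4, -1.4]
finger_gap: 57.4
turn [-0.0004 -0.0003  0.0003] shift [ 0.0862 -0.6065 -0.72  ] rows>= 5.0
[ 445.6 -147.2  155.5] [ 0.1 -0.4 -1.4] 57.4 12.3
[ 445.44291743 -147.15997298  155.15563035] [278.21173133 290.01095283] [278.87730146 247.81826408]
```

View pics/w7.png

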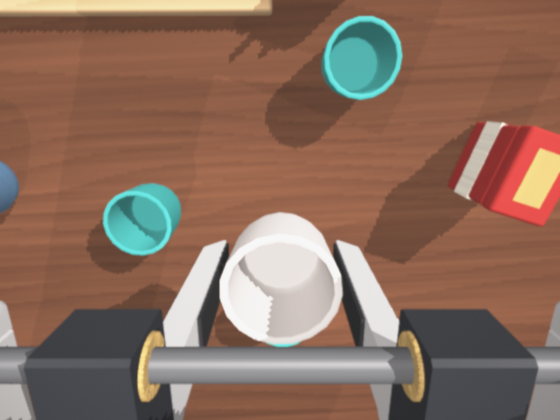

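```bash
python3 - <<'E'
from h import *
c=calibration("wrist"); img=camera("wrist")
p=telemetry.read_state()["eef_pos"];print(p)
for uv in [(281.5,286),(281.5,287.5)]: print((plane(c,uv,p[2]+27.)-p).round(1))
cr=cv2.resize(img[200:350,200:360],None,fx=4,fy=4,interpolation=cv2.INTER_CUBIC); cv2.imwrite("pics/w7c.png",cr[:,:,::-1])
E
```

```text
[ 445.48328431 -147.13908761  155.08043388]
[ 1.5 -1.6 27. ]
[ 0.7 -1.5 27. ]
```

View pics/w7c.png

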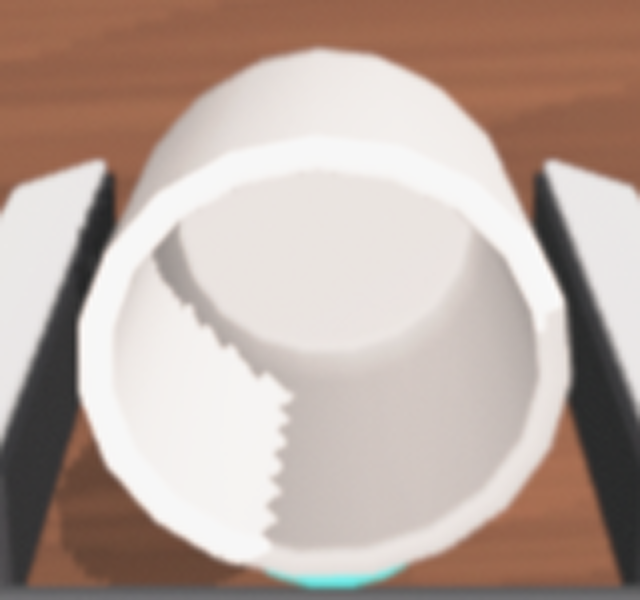

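```bash
python3 go.py 671.7 23.4 110;  python3 -m handwheel '[[0,0,0,0,-0.2,-0.2,0.5],[0,0,0,0,-0.4,-0.5,0.5],[0,0,0,0,-0.607,-0.722,0.5],[0,0,0,0,-0.607,-0.722,0.5],[0,0,0,0,-0.607,-0.722,0.5],[0,0,0,0,-0.607,-0.722,0.5],[0,0,0,0.15,-0.607,-0.722,0.5],[0,0,0,0.25,-0.607,-0.722,0.5],[0,0,0,0.25,-0.607,-0.722,0.5],[0,0,0,0.25,-0.607,-0.722,0.5]]'; python3 - <<'E'
from h import *
c=calibration("wrist"); img=camera("wrist"); cv2.imwrite("pics/w8.png",img[:,:,::-1])
p=telemetry.read_state()["eef_pos"];print(p)
E
python3 go.py 671.7 23.4 54
```

```text
turn [-0.0004  0.      0.0004] shift [ 0.151  -0.6078 -0.7226] rows>= 5.0
[ 445.5 -147.1  155.1] [-0.7 -0.1 -1.3] 57.5 12.4
clock: 13.65
eef_pos: [671.9, 22.8, 81.7]
eef_rot: [-2.378, 1.569, 0.71]
wrist_force: [0.2, 0.4, -0.1]
finger_gap: 57.9
[672.08573458  22.88370818  82.10064779]
turn [-0.0005 -0.0007  0.0004] shift [ 0.0937 -0.0015  0.0016] rows>= 1.0
[672.1  22.9  82.1] [ 0.4  0.8 -0.3] 57.6 13.7
```

View pics/w8.png

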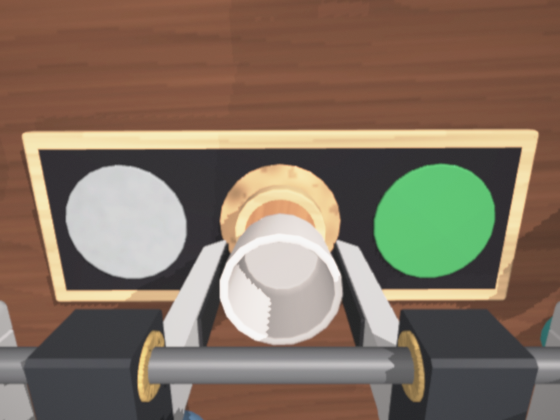

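```bash
python3 - <<'E'
from h import *
c=calibration("wrist"); img=camera("wrist")
p=telemetry.read_state()["eef_pos"];print(p)
print("coaster far edge",plane(c,(280,188.5),33).round(1),"mat far edge",plane(c,(280,165),17).round(1), "rim far",(plane(c,(281,234),p[2]+27)-p).round(1))
cr=cv2.resize(img[155:250,210:350],None,fx=5,fy=5,interpolation=cv2.INTER_CUBIC); cv2.imwrite("pics/w8c.png",cr[:,:,::-1])
E
```

```text
[672.10460819  22.97344413  82.09802228]
coaster far edge [700.9  20.8  33. ] mat far edge [713.4  20.2  17. ] rim far [27.1 -2.8 27. ]
```

View pics/w8c.png

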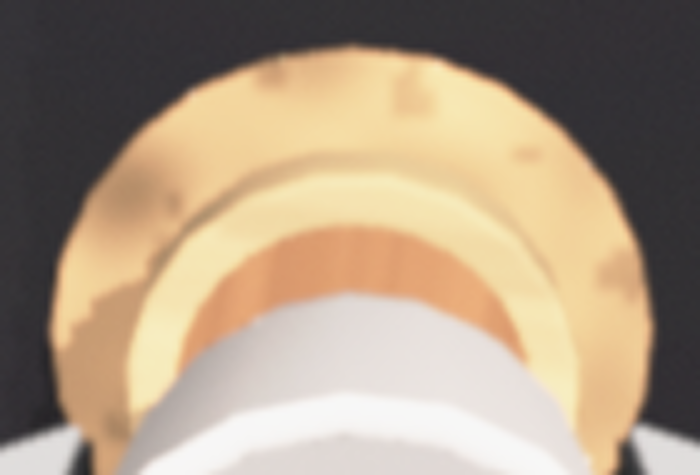

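```bash
python3 go.py 671.2 23.4 55;  python3 -m handwheel '[[0,0,0,0.06,-0.002,0.003,0.5],[0,0,0,0.09,-0.002,0.003,0.5],[0,0,0,0.09,-0.002,0.003,0.5],[0,0,0,0.09,-0.002,0.003,0.5]]'; python3 go.py 671.2 23.4 54; python3 -m handwheel '[[0,0,0,0.004,0,0,0.5],[0,0,0,0.004,0,0,0.5]]'
```

```text
turn [-0.0004 -0.0008  0.0004] shift [ 0.0903 -0.0011  0.0033] rows>= 1.0
[672.1  23.   82.1] [ 0.6  0.2 -0.1] 57.8 13.75
clock: 14.25
eef_pos: [671.3, 23.7, 54.9]
eef_rot: [-2.569, 1.568, 0.519]
wrist_force: [-0.0, 0.5, -1.6]
finger_gap: 57.3
turn [-0.0004 -0.0007  0.0004] shift [0.0029 0.0009 0.0002] rows>= 1.0
[671.3  23.7  54.9] [-0.   0.5 -1.6] 57.3 14.25
clock: 14.5
eef_pos: [671.2, 23.7, 53.6]
eef_rot: [-2.541, 1.568, 0.547]
wrist_force: [0.2, 0.1, -1.8]
finger_gap: 57.8
```

```bash
python3 -m handwheel '[[0,0,0,0.004,0,0,0.5],[0,0,0,0.004,0,0,0.5]]'; python3 -m handwheel '[[0,0,0,0,0,0,0.63],[0,0,0,0,0,0,0.66],[0,0,0,0,0,0,0.72],[0,0,0,-0.02,0,0,0.76],[0,0,0,-0.2,0,0,0.76],[0,0,0,-0.4,0,0,0.76],[0,0,0,-0.45,0,0,0.76],[0,0,0,-0.45,0,0,0.76]]'; python3 - <<'E'
from h import *
c=calibration("wrist"); img=camera("wrist"); cv2.imwrite("pics/w9.png",img[:,:,::-1])
p=telemetry.read_state()["eef_pos"];print(p)
cr=cv2.resize(img[120:300,190:370],None,fx=3,fy=3,interpolation=cv2.INTER_CUBIC); cv2.imwrite("pics/w9c.png",cr[:,:,::-1])
E
python3 go.py 440 -335 210
```

```text
clock: 14.75
eef_pos: [671.5, 23.7, 53.2]
eef_rot: [-2.708, 1.568, 0.38]
wrist_force: [-2.5, -0.1, 5.3]
finger_gap: 57.7
clock: 15.75
eef_pos: [671.3, 23.5, 188.9]
eef_rot: [-2.832, 1.566, 0.256]
wrist_force: [0.2, -0.1, -0.9]
finger_gap: 71.8
[670.76862679  23.51280342 187.14376297]
turn [-0.0004 -0.0005  0.0004] shift [-0.079   1.2345  0.7038] rows>= 7.0
[670.8  23.5 187.1] [ 0.4 -0.2  0.3] 71.5 15.8
```

View pics/w9c.png

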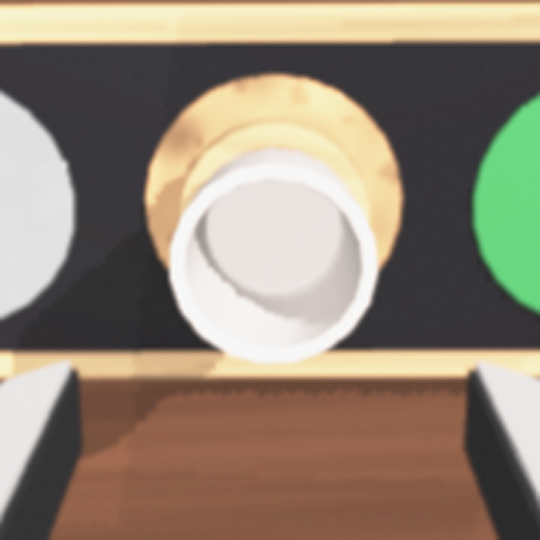

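```bash
python3 - <<'E'
from h import *
c=calibration("wrist")
p=telemetry.read_state()["eef_pos"];print(p)
print("cup rim",plane(c,(190+273/3,120+262/3),81).round(1),"coaster far edge",plane(c,(190+275/3,120+122/3),33).round(1),"mat far",plane(c,(190+274/3,120+73/3),17).round(1))
E
```

```text
[670.76862679  23.51280342 187.14376297]
cup rim [669.3  22.4  81. ] coaster far edge [700.1  20.3  33. ] mat far [713.3  19.9  17. ]
```

```bash
python3 -m handwheel '[[0,0,0,-0.04,0.3,0.3,1],[0,0,0,-0.05,0.9,0.78,1],[0,0,0,-0.05,0.9,0.78,1],[0,0,0,-0.05,0.9,0.78,1],[0,0,0,-0.05,0.9,0.78,1],[0,0,0,-0.05,0.9,0.78,1],[0,0,0,-0.05,0.9,0.78,1]]';  python3 go.py 420 -338 210
```

```text
clock: 16.68
eef_pos: [420.6, -234.9, 199.9]
eef_rot: [-1.338, 1.568, 1.746]
wrist_force: [0.7, 0.1, 0.4]
finger_gap: 93.9
turn [-0.0016  0.0002  0.0008] shift [-0.0344  0.3432 -0.0175] rows>= 2.0
[ 420.6 -234.9  199.9] [0.7 0.1 0.4] 93.9 16.675
```

```bash
python3 -m handwheel '[[0,0,0,-0.05,0.2,-0.017,1],[0,0,0,-0.05,0.343,-0.017,1],[0,0,0,-0.05,0.343,-0.017,1],[0,0,0,-0.05,0.343,-0.017,1]]'; python3 - <<'E'
from h import *
c=calibration("wrist"); img=camera("wrist"); cv2.imwrite("pics/w10.png",img[:,:,::-1])
p=telemetry.read_state()["eef_pos"];print(p)
hsv=cv2.cvtColor(img,cv2.COLOR_RGB2HSV)
m=cv2.inRange(hsv,np.array((15,70,150)),np.array((32,255,255))); m[240:]=0
k=max(cv2.findContours(m,0,2)[0],key=cv2.contourArea); r=cv2.minAreaRect(k); b=cv2.boxPoints(r)
print(r); print(np.array([plane(c,q,77) for q in b]).round(1), plane(c,r[0],77).round(1))
m=cv2.inRange(hsv,np.array((0,170,170)),np.array((6,255,255))); 
n,l,s,ce=cv2.connectedComponentsWithStats(m); print([(s[i],ce[i].round(1)) for i in range(1,n) if s[i][4]>200])
E
```

```text
clock: 17.18
eef_pos: [420.1, -336.8, 213.4]
eef_rot: [-1.072, 1.566, 2.013]
wrist_force: [0.2, -0.3, -0.1]
finger_gap: 93.8
[ 420.22875282 -336.63365269  213.85661387]
((277.3459777832031, 146.3756866455078), (26.026601791381836, 47.12726593017578), 17.10272979736328)
[[ 449.1 -318.7   77. ]
 [ 487.2 -333.4   77. ]
 [ 479.6 -354.3   77. ]
 [ 441.  -340.3   77. ]] [ 464.6 -336.8   77. ]
[]
```

View pics/w10.png

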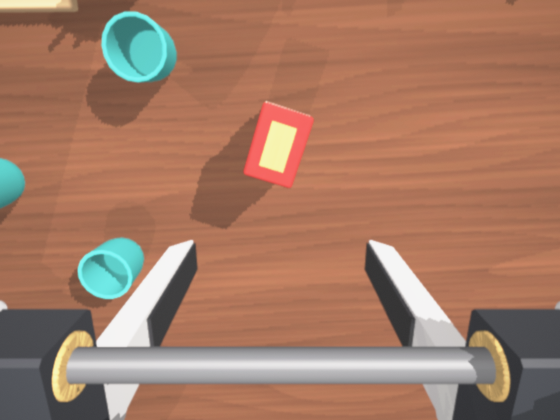

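```bash
python3 - <<'E'
from h import *
c=calibration("wrist"); 
P=np.array([plane(c,q,77) for q in [(266,101.5),(313,117),(291,187.5),(244,173)]]);print(P.round(1),P.mean(0))
d=P[0]-P[3];print(np.degrees(np.arctan2(d[1],d[0])),np.linalg.norm(d)); d=P[1]-P[2];print(np.degrees(np.arctan2(d[1],d[0])),np.linalg.norm(d),np.linalg.norm(P[0]-P[1]))
E
python3 go.py 465 -336.5 40 -111; python3 go.py 465 -336.5 140 -111
```

```text
[[ 502.8 -329.3   77. ]
 [ 487.9 -368.4   77. ]
 [ 427.2 -346.9   77. ]
 [ 442.7 -305.6   77. ]] [ 465.14053722 -337.54699895   77.        ]
-21.52944004478841 64.54651667412429
-19.542433924130055 64.47698452736634 41.85843913140174
turn [0.0988 0.0007 0.0011] shift [ 0.5793 -0.0067 -0.15  ] rows>= 3.0
[ 420.2 -336.6  213.9] [0.4 0.4 0.1] 93.9 17.225
turn [0.0988 0.0007 0.0011] shift [ 0.246  -0.0079 -0.1494] rows>= 2.0
[ 420.2 -336.6  213.9] [0.4 0.4 0.1] 93.9 17.225
```

```bash
python3 -m handwheel '[[0.05,0,0,0.05,-0.008,-0.07,1],[0.0975,0,0,0.12,-0.008,-0.15,1],[0.0975,0,0,0.2,-0.007,-0.15,1],[0.0975,0,0,0.35,-0.006,-0.15,1],[0.0975,0,0,0.5,-0.006,-0.15,1],[0.0975,0,0,0.605,-0.005,-0.15,1],[0.0975,0,0,0.605,-0.005,-0.15,1],[0.0975,0,0,0.605,-0.005,-0.15,1]]'; python3 go.py 465 -337 32 -111
```

```text
clock: 18.23
eef_pos: [465.8, -336.8, 33.7]
eef_rot: [-1.125, 1.568, 1.655]
wrist_force: [0.3, -1.2, 0.5]
finger_gap: 94.3
turn [0.0016 0.0004 0.0008] shift [0.0058 0.0015 0.0022] rows>= 1.0
[ 465.8 -336.8   33.7] [ 0.3 -1.2  0.5] 94.3 18.225
```

```bash
python3 -m handwheel '[[0,0,0,0.004,0,0.002,0.7],[0,0,0,0.004,0,0.002,0.55],[0,0,0,0.004,0,0.002,0.4],[0,0,0,0.004,0,0.002,0.4],[0,0,0,0.004,0,0.002,0.4],[0,0,0,0.004,0,0.002,0.4]]' 15; python3 -m handwheel '[[0,0,0,-0.05,0,0,0.4],[0,0,0,-0.2,0,0,0.4],[0,0,0,-0.4,0,0,0.4],[0,0,0,-0.5,0,0,0.4],[0,0,0,-0.5,0,0,0.4],[0,0,0,-0.5,0,0,0.4]]'; python3 - <<'E'
from h import *
c=calibration("wrist"); img=camera("wrist"); cv2.imwrite("pics/w11.png",img[:,:,::-1])
p=telemetry.read_state()["eef_pos"];print(p, proj(c,p+[0,0,44.5]),proj(c,p+[0,0,-20.5]))
E
python3 go.py 560 -100 200 -93; python3 go.py 676 132 110 -93
```

```text
clock: 18.98
eef_pos: [465.2, -336.7, 32.5]
eef_rot: [-1.113, 1.568, 1.667]
wrist_force: [-0.6, 0.0, 0.5]
finger_gap: 46.4
clock: 19.73
eef_pos: [464.8, -336.6, 181.3]
eef_rot: [-0.79, 1.566, 1.99]
wrist_force: [0.5, 0.4, -1.3]
finger_gap: 45.9
[ 464.69838724 -336.57642238  180.88637315] [277.96269817 311.45474114] [279.17242906 247.6647869 ]
turn [-0.0984  0.001   0.0012] shift [-0.061  -0.8502 -0.0179] rows>= 5.0
[ 464.7 -336.6  180.9] [ 0.3  0.1 -1.2] 46.1 19.775
turn [-0.0984  0.001   0.0012] shift [ 0.2416 -1.7093 -0.107 ] rows>= 9.0
[ 464.7 -336.6  180.9] [ 0.3  0.1 -1.2] 46.1 19.775
```

View pics/w11.png

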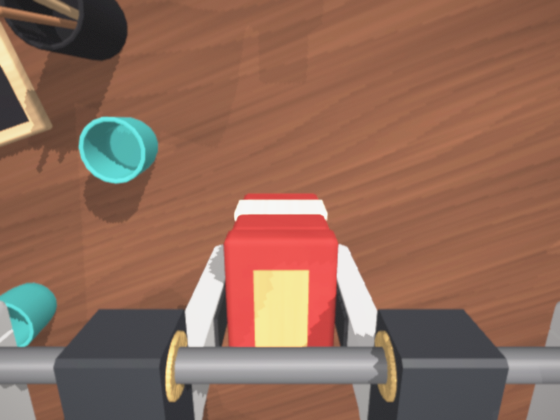

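```bash
python3 - <<'E'
from h import *
c=calibration("wrist"); p=telemetry.read_state()["eef_pos"]
o=plane(c,(280.5,232),p[2]+44.5)-p; a=np.radians(-21); print(o, o[:2]@[np.cos(a),np.sin(a)], o[:2]@[-np.sin(a),np.cos(a)])
E
python3 -m handwheel '[[-0.03,0,0,-0.06,-0.2,0,0.4],[-0.098,0,0,-0.06,-0.5,0,0.4],[-0.098,0,0,-0.06,-0.95,-0.04,0.4],[-0.098,0,0,-0.06,-0.95,-0.04,0.4],[-0.098,0,0,-0.06,-0.95,-0.04,0.4],[-0.098,0,0,-0.06,-0.95,-0.04,0.4],[-0.098,0,0,-0.06,-0.95,-0.04,0.4],[-0.098,0,0,-0.06,-0.95,-0.04,0.4]]'; python3 go.py 676 132 185 -93
```

```text
[ 32.81400878 -13.47851644  44.5       ] 35.464784609081605 -0.8237900884798092
clock: 20.78
eef_pos: [576.4, -75.3, 199.3]
eef_rot: [-0.901, 1.565, 2.186]
wrist_force: [-0.0, -0.4, -2.1]
finger_gap: 45.8
turn [-0.0009  0.0011  0.0014] shift [ 0.0498 -0.7081 -0.2936] rows>= 4.0
[576.4 -75.3 199.3] [-0.  -0.4 -2.1] 45.8 20.775
```

```bash
python3 -m handwheel '[[0,0,0,0.02,-0.2,-0.1,0.4],[0,0,0,0.05,-0.711,-0.291,0.4],[0,0,0,0.05,-0.711,-0.291,0.4],[0,0,0,0.05,-0.711,-0.291,0.4],[0,0,0,0.05,-0.711,-0.291,0.4],[0,0,0,0.15,-0.711,-0.291,0.4],[0,0,0,0.4,-0.711,-0.291,0.4],[0,0,0,0.4,-0.711,-0.291,0.4],[0,0,0,0.4,-0.711,-0.291,0.4]]'; python3 - <<'E'
from h import *
c=calibration("wrist"); img=camera("wrist"); cv2.imwrite("pics/w12.png",img[:,:,::-1])
p=telemetry.read_state()["eef_pos"];print(p,proj(c,[677.5,132,17]))
E
python3 go.py 676 132.8 50 -93
```

```text
clock: 21.9
eef_pos: [675.3, 132.5, 81.0]
eef_rot: [-0.932, 1.566, 2.154]
wrist_force: [0.6, 0.2, -0.8]
finger_gap: 45.8
[675.93818862 132.80007639  82.36104563] [280.07076966 219.50172952]
turn [-0.0011  0.0002  0.0015] shift [ 0.1079  0.0005 -0.0003] rows>= 1.0
[675.9 132.8  82.4] [ 0.3  1.  -1.3] 46.2 21.95
```

View pics/w12.png

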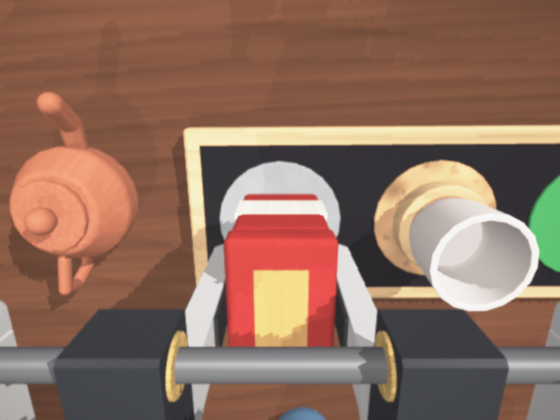

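```bash
python3 - <<'E'
from h import *
c=calibration("wrist"); p=telemetry.read_state()["eef_pos"]
print(p,plane(c,(280.5,195.5),p[2]-32)-p,plane(c,(280,161.5),17))
E
python3 go.py 675.5 132.8 50 -93
```

```text
[675.93818862 132.80007639  82.36104563] [ 28.63486059  -2.36042544 -32.        ] [719.38272509 130.16267545  17.        ]
turn [-0.0011  0.0002  0.0015] shift [0.1079 0.0006 0.0014] rows>= 1.0
[675.9 132.8  82.4] [ 0.3  1.  -1.3] 46.2 21.95
```

```bash
python3 - <<'E'
from h import *
img=camera("side"); c=calibration("side")
print(proj(c,np.array([[676,133,50],[676,133,127]])))
cr=cv2.resize(img[140:320,110:300],None,fx=3.1,fy=3.1,interpolation=cv2.INTER_CUBIC); cv2.imwrite("pics/s12.png",cr[:,:,::-1])
E
```

```text
[[192.86035724 242.90905003]
 [188.17236118 218.54849493]]
```

View pics/s12.png

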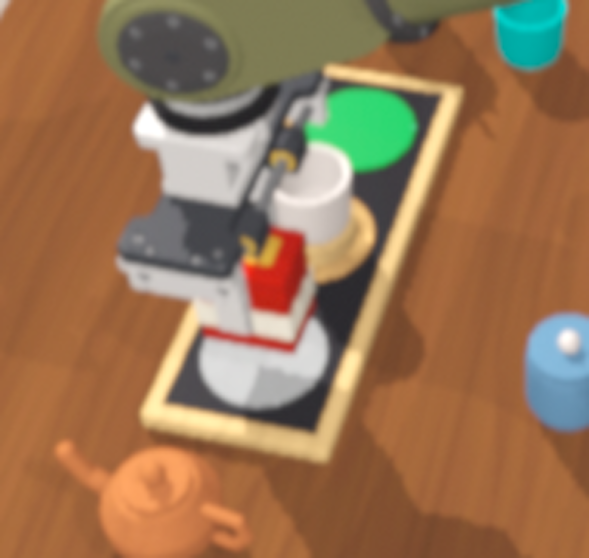

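```bash
python3 go.py 676 132.8 50 -93; python3 -m handwheel '[[0,0,0,0.06,0,0,0.4],[0,0,0,0.1,0,0,0.4],[0,0,0,0.106,0,0,0.4],[0,0,0,0.106,0,0,0.4],[0,0,0,0.108,0,0,0.4]]';python3 go.py 676 132.8 50 -93
```

```text
turn [-0.0011 -0.0001  0.0016] shift [0.1096 0.0013 0.0006] rows>= 1.0
[676.2 133.   82.9] [-1.  -0.  -1.2] 45.9 22.0
clock: 22.62
eef_pos: [676.4, 133.3, 50.9]
eef_rot: [-1.758, 1.566, 1.328]
wrist_force: [0.1, -0.5, -1.7]
finger_gap: 45.8
turn [-0.001  -0.0003  0.0016] shift [0.0029 0.0016 0.0012] rows>= 1.0
[676.4 133.3  50.9] [ 0.1 -0.5 -1.7] 45.8 22.625
```

```bash
python3 -m handwheel '[[0,0,0,0.003,0.001,0.001,0.4],[0,0,0,0.006,0.001,0.001,0.4],[0,0,0,0.006,0.001,0.001,0.4]]'; python3 -m handwheel '[[0,0,0,0,0,0,0.52],[0,0,0,0,0,0,0.58],[0,0,0,0,0,0,0.64],[0,0,0,0,0,0,0.68],[0,0,0,-0.1,0,0,0.68],[0,0,0,-0.3,0,0,0.68],[0,0,0,-0.45,0,0,0.68],[0,0,0,-0.5,0,0,0.68],[0,0,0,-0.5,0,0,0.68]]'; python3 - <<'E'
from h import *
c=calibration("wrist"); img=camera("wrist"); cv2.imwrite("pics/w13.png",img[:,:,::-1])
p=telemetry.read_state()["eef_pos"];print(p,proj(c,[677.5,132,17]))
E
python3 go.py 440 125 200 -93
```

```text
clock: 23.0
eef_pos: [676.3, 133.0, 49.6]
eef_rot: [-1.872, 1.565, 1.214]
wrist_force: [-2.4, 0.3, 3.3]
finger_gap: 46.1
clock: 24.12
eef_pos: [676.0, 132.2, 199.5]
eef_rot: [-1.937, 1.565, 1.149]
wrist_force: [-0.7, 0.3, -0.7]
finger_gap: 63.8
[675.5906616  132.1753559  197.97446378] [280.82573751 183.0486904 ]
turn [-0.001   0.0001  0.0015] shift [-0.0068  0.0675  0.7828] rows>= 4.0
[675.6 132.2 198. ] [-0.5 -0.2 -0.2] 63.9 24.175
```

View pics/w13.png

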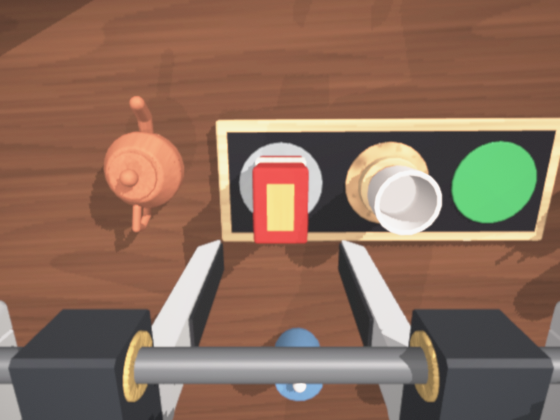

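```bash
python3 - <<'E'
from h import *
c=calibration("wrist"); img=camera("wrist")
hsv=cv2.cvtColor(img,cv2.COLOR_RGB2HSV)
m=cv2.inRange(hsv,np.array((15,70,150)),np.array((32,255,255))); m[240:]=0; m[:,:258]=0; m[:,303:]=0; m[:170]=0
k=max(cv2.findContours(m,0,2)[0],key=cv2.contourArea); r=cv2.minAreaRect(k); print(r,plane(c,r[0],94).round(1))
print(plane(c,(280.5,164),94).round(1),plane(c,(280.5,243.5),94).round(1),plane(c,(253.5,200),94).round(1),plane(c,(308,200),94).round(1), "mat far/left/right",plane(c,(281,142.5),17).round(1),plane(c,(239.5,185),17).round(1),plane(c,(322.5,185),17).round(1))
E
```

```text
((280.0, 207.0), (46.0, 26.0), 90.0) [675.  132.3  94. ]
[710.5 129.9  94. ] [642.7 133.6  94. ] [682.1 153.5  94. ] [679.7 109.2  94. ] mat far/left/right [718.3 129.4  17. ] [677.2 174.5  17. ] [672.7  89.1  17. ]
```

```bash
python3 -m handwheel '[[0,0,0,-0.01,0.02,0.2,1],[0,0,0,-0.01,0.067,0.8,1],[0,0,0,-0.01,0.067,0.8,1],[0,0,0,-0.01,0.067,0.8,1],[0,0,0,-0.01,0.067,0.8,1],[0,0,0,-0.01,0.067,0.8,1],[0,0,0,-0.01,0.067,0.8,1]]'; python3 - <<'E'
from h import *
c=calibration("wrist"); img=camera("wrist"); cv2.imwrite("pics/w14.png",img[:,:,::-1])
p=telemetry.read_state()["eef_pos"];print(p,proj(c,[466,122,72]))
for b in blobs(img,(98,80,60),(118,255,255),400)[0]: print(b)
cr=cv2.resize(img[60:300,160:400],None,fx=2.4,fy=2.4,interpolation=cv2.INTER_CUBIC); cv2.imwrite("pics/w14c.png",cr[:,:,::-1])
E
```

```text
clock: 25.1
eef_pos: [435.4, 125.4, 199.9]
eef_rot: [-1.058, 1.566, 2.028]
wrist_force: [0.9, -0.1, 0.0]
finger_gap: 94.0
[435.31125285 125.35019164 199.95973084] [282.13206956 163.62544764]
```

View pics/w14c.png

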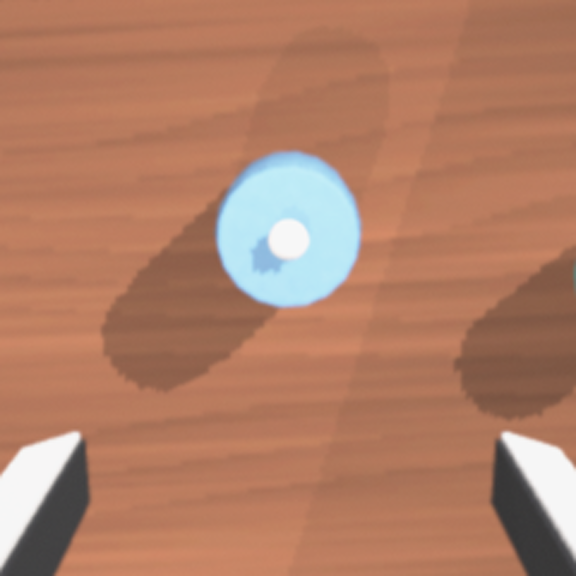

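```bash
python3 - <<'E'
from h import *
c=calibration("wrist")
print(plane(c,(280.4,159.6),71),plane(c,(280,157.7),60))
E
python3 go.py 468 122.8 22
```

```text
[469.30332295 123.29707452  71.        ] [469.17840972 123.72189621  60.        ]
turn [-0.0011  0.0008  0.0014] shift [ 0.5929  0.005  -0.1107] rows>= 3.0
[435.3 125.4 200. ] [-0.8 -0.3 -0.3] 93.9 25.15
```

```bash
python3 -m handwheel '[[0,0,0,0.1,0.003,-0.111,1],[0,0,0,0.25,0.003,-0.111,1],[0,0,0,0.4,0.003,-0.111,1],[0,0,0,0.5,0.003,-0.111,1],[0,0,0,0.593,0.003,-0.111,1],[0,0,0,0.593,0.003,-0.111,1],[0,0,0,0.593,0.003,-0.111,1]]'; python3 go.py 468 123.3 22; python3 -m handwheel '[[0,0,0,0,0,0,0.7],[0,0,0,0,0,0,0.6],[0,0,0,0,0,0,0.5],[0,0,0,0,0,0,0.5],[0,0,0,0,0,0,0.5],[0,0,0,0,0,0,0.5]]' 15;  python3 -m handwheel '[[0,0,0,-0.05,0,0,0.5],[0,0,0,-0.2,0,0,0.5],[0,0,0,-0.4,0,0,0.5],[0,0,0,-0.52,0,0,0.5],[0,0,0,-0.52,0,0,0.5],[0,0,0,-0.52,0,0,0.5]]'; python3 - <<'E'
from h import *
c=calibration("wrist"); img=camera("wrist"); cv2.imwrite("pics/w15.png",img[:,:,::-1])
p=telemetry.read_state()["eef_pos"];print(p,proj(c,p+[0,0,49]),proj(c,p+[0,0,38]))
E
python3 go.py 667 -86 180
```

```text
clock: 26.02
eef_pos: [468.8, 123.4, 22.7]
eef_rot: [-1.188, 1.566, 1.898]
wrist_force: [-0.1, -0.2, -0.2]
finger_gap: 94.3
turn [-0.0012  0.0006  0.0014] shift [0.0022 0.0006 0.0026] rows>= 1.0
[468.8 123.4  22.7] [-0.1 -0.2 -0.2] 94.3 26.025
clock: 26.78
eef_pos: [468.9, 123.6, 22.9]
eef_rot: [-1.288, 1.566, 1.798]
wrist_force: [0.1, 2.6, 3.9]
finger_gap: 55.5
clock: 27.52
eef_pos: [468.4, 122.6, 177.8]
eef_rot: [-0.939, 1.566, 2.147]
wrist_force: [0.2, -0.4, -2.2]
finger_gap: 55.4
[468.35087042 122.64098013 177.46031305] [277.47689737 317.42249557] [277.81914815 302.23430236]
turn [-0.0012  0.0012  0.0013] shift [-0.0138  0.6572 -0.7001] rows>= 5.0
[468.4 122.6 177.5] [-0.6  0.2 -2.1] 56.2 27.575
```

View pics/w15.png

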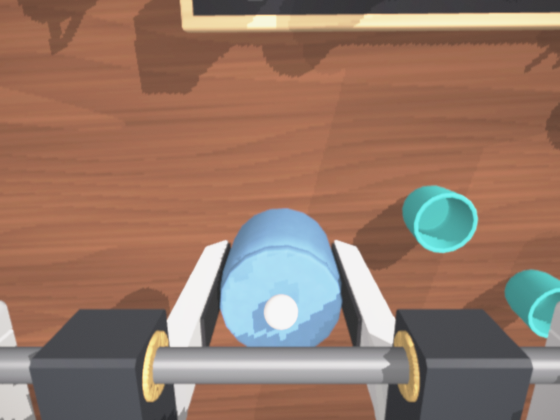

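```bash
python3 - <<'E'
from h import *
c=calibration("wrist"); p=telemetry.read_state()["eef_pos"]
print(plane(c,(281,311),p[2]+48.5)-p)
E
python3 go.py 665 -85.4 180; python3 -m handwheel '[[0,0,0,-0.02,0.2,-0.2,0.5],[0,0,0,-0.02,0.4,-0.5,0.5],[0,0,0,-0.02,0.655,-0.694,0.5],[0,0,0,-0.02,0.655,-0.694,0.5],[0,0,0,-0.02,0.655,-0.694,0.5],[0,0,0,-0.02,0.655,-0.694,0.5],[0,0,0,0.1,0.655,-0.694,0.5],[0,0,0,0.25,0.655,-0.694,0.5],[0,0,0,0.38,0.655,-0.694,0.5],[0,0,0,0.38,0.655,-0.694,0.5],[0,0,0,0.38,0.655,-0.694,0.5]]'; python3 - <<'E'
from h import *
c=calibration("wrist"); img=camera("wrist"); cv2.imwrite("pics/w16.png",img[:,:,::-1])
p=telemetry.read_state()["eef_pos"];print(p,proj(c,[667,-86.8,17]))
E
python3 go.py 665 -85.4 41
```

```text
[ 2.77260351 -1.57257472 48.5       ]
turn [-0.0012  0.0012  0.0013] shift [-0.0138  0.6556 -0.6933] rows>= 5.0
[468.4 122.6 177.5] [-0.6  0.2 -2.1] 56.2 27.575
clock: 28.95
eef_pos: [665.3, -84.4, 63.3]
eef_rot: [-0.998, 1.566, 2.088]
wrist_force: [0.4, -0.7, -1.4]
finger_gap: 55.3
[665.56554701 -84.59477859  63.89263174] [282.80149524 228.9338959 ]
turn [-0.0011  0.0004  0.0012] shift [0.0763 0.0031 0.0016] rows>= 1.0
[665.6 -84.6  63.9] [-0.4 -0.5 -2.5] 55.6 29.0
```

View pics/w16.png

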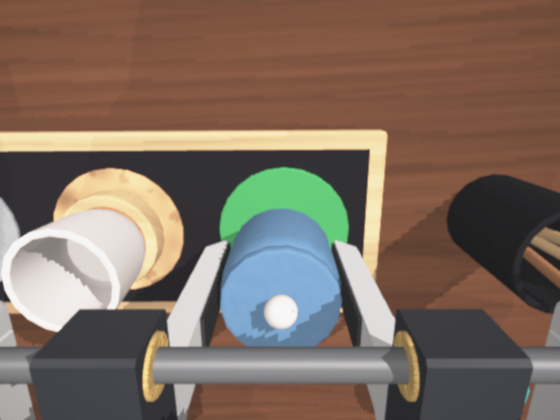

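```bash
python3 - <<'E'
from h import *
c=calibration("wrist"); img=camera("wrist"); p=telemetry.read_state()["eef_pos"]
m=cv2.inRange(cv2.cvtColor(img,cv2.COLOR_RGB2HSV),np.array((55,100,60)),np.array((75,255,255))); k=max(cv2.findContours(m,0,2)[0],key=cv2.contourArea)
x,y,w,h=cv2.boundingRect(k); print(x,y,w,h)
print(p,plane(c,(284,y),17),plane(c,(x,228),17),plane(c,(x+w,228),17))
E
python3 go.py 665 -86.2 41
```

```text
219 167 130 81
[665.6097936  -84.69500806  63.96629774] [708.54857081 -89.88455441  17.        ] [670.02816137 -44.79675871  17.        ] [ 665.49791567 -130.68519934   17.        ]
turn [-0.0011  0.0003  0.0012] shift [0.0765 0.0054 0.0017] rows>= 1.0
[665.6 -84.7  64. ] [ 0.  -0.1 -1.6] 55.5 29.05
```

```bash
python3 go.py 664.3 -86.1 41; python3 -m handwheel '[[0,0,0,0.04,0.005,0.004,0.5],[0,0,0,0.07,0.005,0.004,0.5],[0,0,0,0.076,0.005,0.004,0.5],[0,0,0,0.076,0.005,0.004,0.5]]'; python3 go.py 664.3 -86.1 40
```

```text
turn [-0.0011  0.0003  0.0012] shift [0.0765 0.0052 0.004 ] rows>= 1.0
[665.6 -84.7  64. ] [ 0.  -0.1 -1.6] 55.5 29.05
clock: 29.55
eef_pos: [664.3, -86.0, 41.0]
eef_rot: [-1.229, 1.567, 1.857]
wrist_force: [-0.2, -0.3, -1.7]
finger_gap: 55.7
turn [-0.0011  0.0004  0.0012] shift [ 0.0033  0.0003 -0.0001] rows>= 1.0
[664.3 -86.   41. ] [-0.2 -0.3 -1.7] 55.7 29.55
```

```bash
python3 -m handwheel '[[0,0,0,0.003,0,0,0.5],[0,0,0,0.005,0,0,0.5],[0,0,0,0.005,0,0,0.5]]'; python3 -m handwheel '[[0,0,0,0,0,0,0.6],[0,0,0,0,0,0,0.66],[0,0,0,0,0,0,0.72],[0,0,0,0,0,0,0.76],[0,0,0,-0.1,0,0,0.76],[0,0,0,-0.3,0,0,0.76],[0,0,0,-0.5,0,0,0.76],[0,0,0,-0.55,0,0,0.76],[0,0,0,-0.55,0,0,0.76]]'; python3 go.py 550 10 213
```

```text
clock: 29.92
eef_pos: [664.4, -86.0, 39.9]
eef_rot: [-1.341, 1.567, 1.745]
wrist_force: [-1.5, 0.8, 1.5]
finger_gap: 55.4
clock: 31.05
eef_pos: [664.7, -86.7, 205.3]
eef_rot: [-1.661, 1.567, 1.425]
wrist_force: [-0.4, 0.3, -0.6]
finger_gap: 71.7
turn [-0.0011 -0.0001  0.0011] shift [-0.0247 -0.3005  0.3997] rows>= 3.0
[664.7 -86.7 205.3] [-0.4  0.3 -0.6] 71.7 31.05
```

Back off over open table for a final check with all the views.

```bash
python3 -m handwheel '[[0,0,0,-0.05,-0.05,0.1,0.76],[0,0,0,-0.05,-0.35,0.3,0.76],[0,0,0,-0.05,-0.35,0.3,0.76],[0,0,0,-0.05,-0.35,0.3,0.76],[0,0,0,-0.05,-0.35,0.3,0.76]]'; python3 - <<'E'
from h import *
c=calibration("wrist"); img=camera("wrist"); cv2.imwrite("pics/w17.png",img[:,:,::-1]); np.save("pics/w17.npy",img)
import pickle; pickle.dump(c,open("pics/w17.pkl","wb")); print(telemetry.read_state()["eef_pos"])
E
python3 go.py 420 0 213; 
```

```text
clock: 31.68
eef_pos: [580.6, 22.8, 219.2]
eef_rot: [-1.09, 1.567, 1.996]
wrist_force: [-0.5, 0.5, 0.5]
finger_gap: 71.5
[580.76419907  22.41234278 219.3836998 ]
turn [-0.0013  0.0005  0.0011] shift [0.0217 0.1049 0.5308] rows>= 3.0
[580.8  22.4 219.4] [ 0.4 -0.8 -1.2] 71.4 31.725
```

View pics/w17.png

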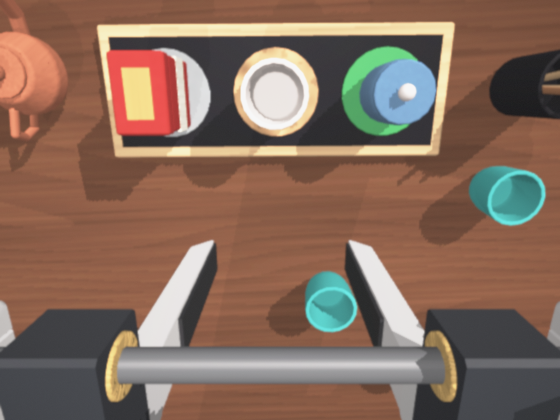

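```bash
python3 -m handwheel '[[0,0,0,0,0.05,0.2,0.76],[0,0,0,0.02,0.1,0.53,0.76],[0,0,0,0.02,0.1,0.53,0.76],[0,0,0,0.02,0.1,0.53,0.76],[0,0,0,0.02,0.1,0.53,0.76]]';python3 - <<'E'
from h import *
import pickle
c=pickle.load(open("pics/w17.pkl","rb")); img=np.load("pics/w17.npy")
m=cv2.inRange(cv2.cvtColor(img,cv2.COLOR_RGB2HSV),np.array((55,100,60)),np.array((75,255,255))); k=max(cv2.findContours(m,0,2)[0],key=cv2.contourArea); b=cv2.boundingRect(k);print(b)
print("green mat left edge->c",plane(c,(b[0],91),17)-[0,43,0],"top",plane(c,(384,b[1]),17)-[43,0,0],"knob",plane(c,(407,91.5),88))
print("rim",plane(c,(275,91),81),"mat",plane(c,(276.3,92),17))
print("lid",np.mean([plane(c,q,94) for q in [(108,52),(170,51),(175,134),(117,135)]],0))
for n in["top","side"]: cv2.imwrite(f"pics/{n}9.png",cv2.resize((camera(n)[100:220,160:420] if n=="top" else camera(n)[90:340,110:370]),None,fx=2.3,fy=2.3,interpolation=cv2.INTER_CUBIC)[:,:,::-1])
E
```

```text
clock: 32.35
eef_pos: [421.3, 1.0, 213.5]
eef_rot: [-1.226, 1.567, 1.858]
wrist_force: [0.0, 0.3, 0.1]
finger_gap: 71.5
(342, 46, 75, 90)
green mat left edge->c [668.77523134 -87.41378276  17.        ] top [665.45044001 -85.53142938  17.        ] knob [664.70695269 -85.93873246  88.        ]
rim [671.12452986  22.10756082  81.        ] mat [671.42876678  22.00901536  17.        ]
lid [674.09979386 128.68882564  94.        ]
```

View pics/top9.png

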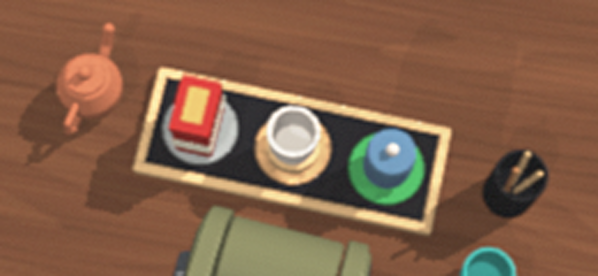

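View pics/side9.png

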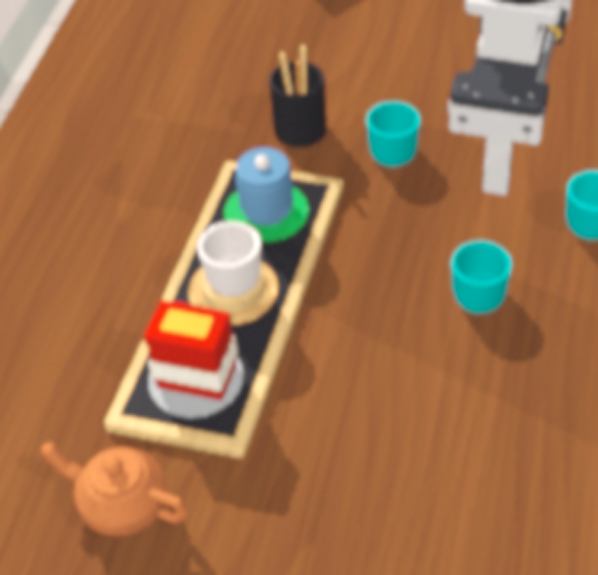

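```bash
python3 -c "
from cell import order
print(order.sign_off())"
```

```text
the job is handed in; nothing more can be done
None
```

The tea board is set and handed in at about 32 s on the robot's clock.

- **Middle (cork) mat:** the wooden coaster, with the white cup upright on top of it.
- **End mat nearest the teapot (grey):** the red tea tin.
- **Other end mat (green):** the blue jar.

I placed them in the order coaster, cup, tin, jar. I did not touch the teapot, the tool pot or the teal cups.

**Last checks:**
- **Cup and coaster:** the wrist camera put the cup within about 0.5 mm of the mat centre, and the coaster within about 2 mm.
- **Jar:** within about 4 mm of its mat centre. The two estimates of that mat centre differ by 3 mm.
- **Tin:** a close view put it within about 1–2 mm of its mat centre. The final oblique view put its lid about 5 mm off (3 mm in both x and y), but that came from lid corners read roughly by eye. I trusted the close view and did not move the tin.
- **Upright and clear:** the top and side pictures show everything standing upright, with the gripper clear of all of it.

**Disagreement between cameras:** the side camera read about 6 mm different in y from the top and wrist cameras throughout. I placed everything by the wrist camera, held against the top view.

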